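File a cassette into a sprung, packed row

TASK

Take the wedge-footed cassette out of its parking stand by its upright grip and push it down into the packed row in the rack, right beside the cassette with the raised tab, on that cassette's side nearer the sprung plate, easing the neighbours apart without toppling them. Press it fully home on the hidden seating rail under the row, whose height differs each time, so feel for it, with a firm, steady push of about 15 N for half a second, never letting it bear harder than 30 N on anything, then let go so that it stands upright in line with the row. Leave the vial, the jar and the timer where they are.

Things in the scene. Friction and masses are not known exactly. Their poses are not given: they have to be found in the camera images.
- wedge_cassette: the loose grey cassette to be filed, about 0.2 kg. Body 90 (x) x 18 (y) x 80 (z) mm; centred on top a grip rib 46 (x) x 14 (y) mm up to z = 141: pinch it across y at z = 110 to 135. Wedge foot: flat nose 4 mm wide in y at z = 0, widening evenly to 18 mm at z = 16; same either way round. Origin: centre of the nose's underside; x along its length, y through its thickness, z up
- parking_stand: fixed white plastic stand in which the wedge-footed cassette stands at the start; base 120 x 60 mm, slot along its x axis, 21 mm wide and 28 mm deep, its floor 6 mm and its walls 34 mm above the worktop. Origin: centre of its underside
- rack: fixed aluminium rack, 116 (x) x 132 (y) mm, with a packed row of four cassettes along its y axis. Origin: centre of its underside, on the worktop. Inner face of the rigid end wall (82 mm high) at y = -60 mm; back wall at the other end at y = 56 to 64 mm, 60 mm high. Side rails 20 mm high, inner faces at x = +-50 mm. The row cannot yield towards the end wall, only towards the sprung plate
- rack_floor: the rack's rigid floor (top 6 mm above its origin = the rack's origin) with the seating rail, 10 mm wide, along y at x = 0, rigid, set 1 to 14 mm above the floor (not measured). Row cassettes bridge it with a notch and stand on the floor; the wedge-footed one stops on the rail. Pushing down takes 3 to 10 N while the wedge spreads the row, then 0 to 4 N; a steep rise means the rail
- follower (a joint): travel along the rack's +y, in m, of the dark steel sprung plate (90 mm high, 8 mm thick, the top 14 mm bent 8 mm away from the row) that presses on the +y end of the row: about 0 at the start (its face at y = 12 mm in the rack's frame), 0.018 with one more cassette in, stop at 0.032. Spring: 3.6 N at 0, and 80 N/m more. Its guide rods stick out of the back wall by up to 45 mm
- tab_cassette: as plain_cassette_a, but with a raised tab, 30 (x) x 6 (y) mm and 12 mm high, in the middle of its top (92 mm in all); at any of the four places of the row. The new cassette belongs directly on its side towards the sprung plate (+y): against the next cassette, or the plate itself if this is the last one. Once filed, the two origins are 18 mm apart
- plain_cassette_a: grey cassette standing in the row, 90 (x, length) x 18 (y, thickness) x 80 (z) mm, 0.12 kg, slippery, square foot with a notch 26 (x) x 19 mm high at mid-length; its two long top edges are bevelled (6 mm wide, 10 mm deep), so two neighbours form a V groove 12 mm wide over their seam. Origin: centre of its underside; axes parallel to the rack's
- plain_cassette_b: another, just like plain_cassette_a
- plain_cassette_c: another, just like plain_cassette_a
- vial: bystander: amber glass vial with crimp cap, 23 mm across, 75 mm high, standing beyond the rack; origin at the centre of its underside
- jar: bystander: small white screw-cap jar with paper label, 48 mm across, 60 mm high, standing beyond the parking stand; origin at the centre of its underside
- timer: bystander: white clockwork timer with a dial on top, 68 x 62 x 52 mm, standing left of the rack; origin at the centre of its underside
Mind the look-alikes: they are no part of the job. What is shaped like the plain_cassette_b but purple is not meant.

How it is judged:
By the outcome, as a careful person would: the job done as asked, in the order asked, and still so for the second after the job is handed in, with the robot touching nothing.
It also fails if it takes over 61 s, if anything falls off the work surface, if the arm or the gripper's body presses on something with over 40 N, if the wrist force passes 120 N, or if a joint passes its speed limit or range.

ROBOT

A 6-joint arm with a two-finger parallel gripper is mounted at the origin on the work surface; the furniture and walls round the work are solid. World frame = base frame: x ahead of the robot, y to its left, z up, the work surface at z = 0. Lengths are in mm, angles in rad, forces in N, time in s.
With the tool pointing down it reaches from about 300 to 850 mm from the base axis. Payload 4.2 kg.
Tool frame: the origin (TCP) lies at the very end of the fingers, on their centre line; the grasp point (between the pads) lies 19 mm behind it (r.hold_point_z is the distance from the TCP to the grasp point, in mm); z points along the fingers, y is the line along which they close (so a half turn about z gives the same grasp; the last joint's range is limited). The gripper opens to 91 mm and grips with 3 to 60 N. Pads are 32 mm wide; open, the fingers measure 118 mm over their backs; the gripper's body (76 mm by 178 mm) begins 60 mm behind the grasp point.
Start: joints at [-1.184, 0.32, 1.565, -0, 1.257, -0.02], TCP at [227.517, -528.093, 188.676] pointing down, gripper open.
Joint ranges: [-3.11, 3.11], [-0.84, 2.01], [0.21, 2.61], [-1.34, 4.49], [0.05, 2.63], [-2.56, 2.56]. Speed limits (rad/s): [2.57, 2.57, 3.14, 3.14, 3.14, 3.14].

INTERFACE

Orientations are given as a unit quaternion [w, x, y, z].
In Python, from plant import r gives the robot as it stands.
- The arm moves only by the shell command python3 -m jog 'ROWS' [FORCE]. ROWS is a JSON object of lists of equal length, an entry for each row: "translation": the shift along the tool's x, y, z each as a share of 400 mm, from -1 to 1, a list of three; "yaw": the turn about the tool's z as a share of 45 degrees, from -1 to 1; "jaw": the opening, from 0 (shut) to 1 (fully open). A call has 1 to 8 rows; each row shifts and turns the commanded pose from where the row before left it, along the tool's axes as they then stand; what a row does not reach is not made up. A row lasts 1/12 s, in which the tool goes at most 41.7 mm and 7.16 degrees, less where a joint would pass 70% of its speed; a pose out of reach is approached as far as the arm can. A call with a number of a shift or a turn outside -1 to 1 is refused whole. A call with a gripper value outside its range is refused whole. The fingers move at their own pace and stop on an object; FORCE is the grip in N (left out, the last holds). Time passes only in rows, so rows that do not move let the fingers close. It gives the time, the measured TCP pose, the force, the opening and the grip force at its end, in the units of the state.
- r.state(): the state, without advancing time (a new reading comes with each control period).
- r.camera(name): name is "scene" or "top"; returns a dict with "color" (400x640x3 uint8, blue, green, red), "fx", "fy", "cx", "cy" (pixels), "R" (3x3) and "t" (3): a world point X has camera coordinates R X + t. Camera axes: x right, y down, z forward; pixel columns grow to the right and rows downward; lengths in mm; the calibration is good to about 2 mm. A picture is of the moment at which its call begins. There is no depth.
- r.job_done(): hands the job in; it is judged then, once.
The state is a dict: "t": time; "joint_positions": joint angles; "joint_velocities": joint speeds; "tau": joint torques, N m; "tcp_pos": TCP position; "ee_rot": TCP orientation; "wrist_force": force on the tool from outside, world axes, zero at the start; "torque": the same for the moment, N m; "gripper_width": finger opening in mm; "grasp_force": force on a finger pad.
Only numpy, scipy, OpenCV 4.12 (cv2) and the standard library are available. Lean on these libraries where they do the work, as an engineer would, in place of code of your own. Each camera call takes 0.05 s, during which the arm holds its last target. There are 200 camera calls.

## Working session

There is one attempt and no reset: what is moved stays moved. The work goes in short steps, Python scripts to look and compute and a shell command to move; the robot and the scene stay as the last step left them, time stands still between calls to the robot, and variables do not carry over. Pictures are saved under pics/ and viewed, at most 10 in all, crops included, and the job is handed in when it is done.

```bash
ls; mkdir -p pics; python3 - <<'E'
from plant import r
import cv2,numpy as np
for n in("scene","top"):
    c=r.camera(n); cv2.imwrite(f"pics/{n}0.png",c["color"]); np.savez(f"{n}0.npz",**c)
    print(n,c["fx"],c["fy"],c["cx"],c["cy"],c["R"],c["t"])
print(r.state())
E
```

```text
pics
scene 463.05192300579404 463.05192300579404 318.78634107535214 200.88834633342768 [[ 0.50619336 -0.86220054 -0.01945546]
 [-0.34644171 -0.18263164 -0.92012163]
 [ 0.78977619  0.47249964 -0.39114916]] [-275.68861132  239.75958506  702.51735951]
top 511.9569682936535 511.9569682936535 320.9975992608207 199.93977514147858 [[-0.02091928 -0.99977931  0.0019274 ]
 [-0.97534059  0.01998419 -0.21979847]
 [ 0.21971145 -0.0064779  -0.9755434 ]] [  -4.92348157  544.21666177 1048.62778971]
{'t': 0.1, 'joint_positions': array([-1.18399314e+00,  3.20213251e-01,  1.56555282e+00, -1.93388465e-06,
        1.25739815e+00, -2.00155545e-02]), 'joint_velocities': array([-1.61060109e-03, -2.77776156e-03, -4.17103076e-03, -2.33128599e-04,
       -4.24573600e-05,  9.26320660e-04]), 'tau': array([ 5.97638591e-04, -4.13333416e+01, -2.32509416e+01,  7.28709321e-02,
        4.21820325e-02, -7.03099113e-05]), 'tcp_pos': array([ 227.32762657, -527.6181974 ,  187.91447686]), 'ee_rot': array([-7.72437716e-04,  9.79383183e-01,  2.02009810e-01, -1.44205423e-04]), 'wrist_force': array([-0.47122126,  0.46979955,  0.21180065]), 'torque': array([ 0.03536161, -0.0660212 ,  0.01736336]), 'grasp_force': 0.0, 'gripper_width': 91.34589634665932}
```

View pics/scene0.png

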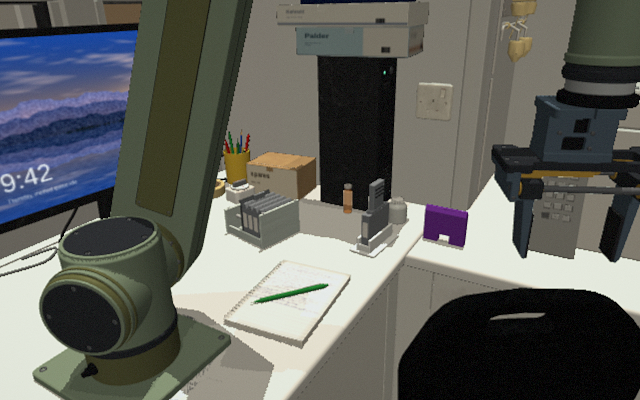

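View pics/top0.png

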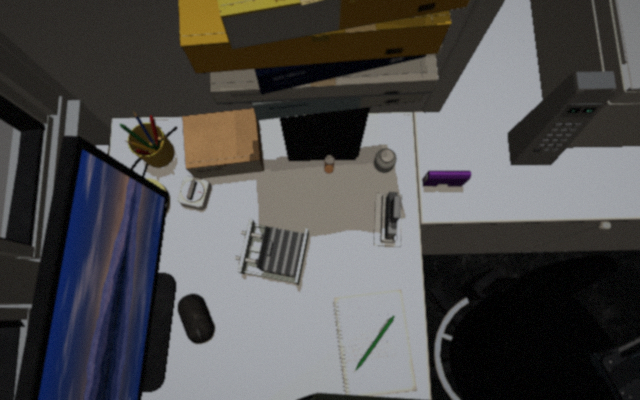

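The top view shows the rack at about (275,252), with the sprung plate and rods towards the left. The stand with the grey wedge cassette is at (390,215), the jar at (385,158), the vial at (329,165) and the timer at (194,193). The purple look-alike is at (446,178). Next are close crops.

```bash
python3 - <<'E'
import cv2,numpy as np
a=cv2.imread("pics/top0.png")[185:290,230:410]; b=cv2.imread("pics/scene0.png")[175:260,215:415]
g=lambda i:np.clip(255*(i/255.)**.6,0,255).astype(np.uint8)
cv2.imwrite("pics/c1.png",cv2.resize(g(a),None,fx=4.4,fy=4.4,interpolation=cv2.INTER_CUBIC))
cv2.imwrite("pics/c2.png",cv2.resize(g(b),None,fx=4,fy=4,interpolation=cv2.INTER_CUBIC))
E
```

```text
(no output)
```

View pics/c1.png

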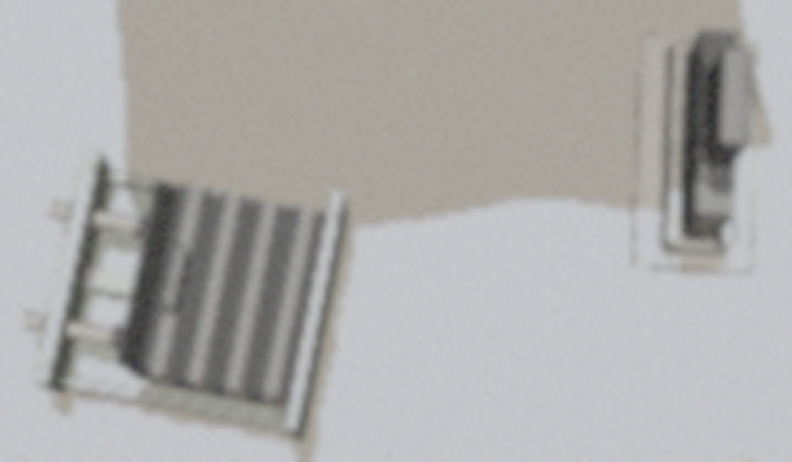

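View pics/c2.png

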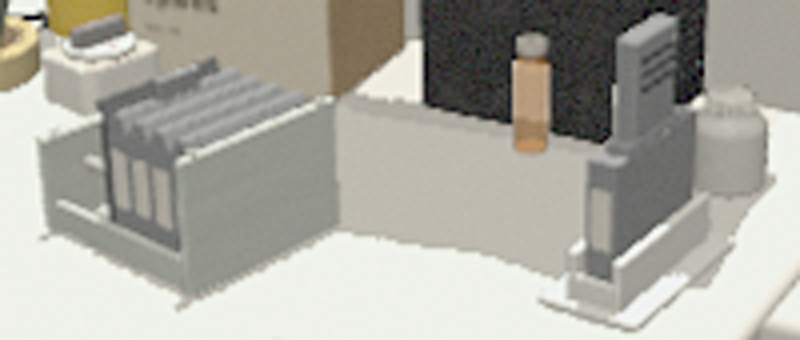

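```bash
python3 - <<'E'
import cv2,numpy as np
a=cv2.imread("pics/top0.png")[218:288,245:312]; b=cv2.imread("pics/scene0.png")[186:216,235:302]
def g(i,lo,hi):
    i=cv2.resize(i,(0,0),fx=8.5,fy=8.5,interpolation=cv2.INTER_CUBIC).astype(float)
    return np.clip((i-lo)/(hi-lo)*255,0,255).astype(np.uint8)
A=g(a,10,200);B=g(b,30,220)
C=np.zeros((A.shape[0],800,3),np.uint8); 
A=cv2.resize(A,(390,407)); B=cv2.resize(B,(400,180))
C=np.zeros((600,800,3),np.uint8); C[:407,:390]=A; C[:180,400:]=B
z=cv2.imread("pics/scene0.png")[195:212,245:275]; z=g(z,30,220); z=cv2.resize(z,(400,227)); C[190:417,400:]=z
cv2.imwrite("pics/c3.png",C[:417])
E
```

```text
(no output)
```

View pics/c3.png

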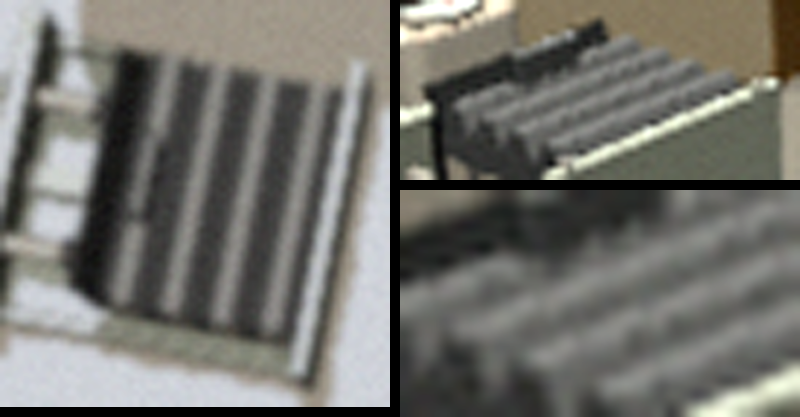

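In the crop the raised tab sits on the row cassette nearest the sprung plate, at crop (148,175), which is top px about (270,248). The scene view agrees at crop (545,45). So the slot is between that cassette and the plate.

Candidates for the loose cassette:
- **Grey, rib-topped, in the white stand:** top (392,215) / scene (376,215). This is the one I choose.
- **Purple look-alike:** top (446,178). Not this one.
- **Row cassettes:** top (280,250). Not these.

I'll rectify onto known heights to measure.

```bash
cat > h.py <<'E'
import numpy as np,cv2
C={n:dict(np.load(f"{n}0.npz")) for n in("scene","top")}
def ray(n,u,v,z):
    c=C[n];d=c["R"].T@np.array([(u-c["cx"])/c["fx"],(v-c["cy"])/c["fy"],1]);o=-c["R"].T@c["t"]
    return (o+d*(z-o[2])/d[2])[:2]
def proj(n,X):
    c=C[n];p=c["R"]@np.array(X,float)+c["t"];return np.array([c["fx"]*p[0]/p[2]+c["cx"],c["fy"]*p[1]/p[2]+c["cy"]])
def rect(n,x0,y0,z,w,s):  # centre x0,y0; picture up=+x, left=+y; w mm square, s px/mm
    q=np.float32([[x0+w/2,y0+w/2],[x0+w/2,y0-w/2],[x0-w/2,y0-w/2],[x0-w/2,y0+w/2]])
    p=np.float32([proj(n,[*a,z]) for a in q]);k=w*s
    return cv2.warpPerspective(C[n]["color"],cv2.getPerspectiveTransform(p,np.float32([[0,0],[k,0],[k,k],[0,k]])),(int(k),int(k)),flags=cv2.INTER_CUBIC)
E
python3 - <<'E'
from h import *
for n,u,v,z in[("top",275,252,86),("top",396,205,147),("scene",376,182,147),("top",391,240,20),("scene",262,200,86),("top",222,120,0),("top",329,160,75)]: print(n,u,v,ray(n,u,v,z).round())
p=ray("top",272,252,86);q=ray("top",396,206,147);s=2
I=[rect("top",*p,86,150,2.66),rect("scene",*p,86,150,2.66)]
def g(i): return np.clip((i.astype(float)-10)*1.35,0,255).astype(np.uint8)
def grid(i,c,w):
    k=i.shape[0]
    for m in range(0,int(w),25):
        a=int(m/w*k); cv2.line(i,(a,0),(a,6),(0,0,255),1);cv2.line(i,(0,a),(6,a),(0,0,255),1)
    return i
cv2.imwrite("pics/r1.png",np.hstack([grid(g(i),p,150) for i in I]))
J=[rect("top",*q,147,150,2.66),rect("scene",*q,147,150,2.66)]
cv2.imwrite("pics/r2.png",np.hstack([grid(g(i),q,150) for i in J]))
print(p,q)
E
```

```text
top 275 252 [430.  81.]
top 396 205 [ 511. -165.]
scene 376 182 [ 503. -166.]
top 391 240 [ 459. -169.]
scene 262 200 [428.  78.]
top 222 120 [757. 214.]
top 329 160 [629. -35.]
[430.01623533  87.58498582] [ 509.12158448 -164.48703691]
```

View pics/r1.png

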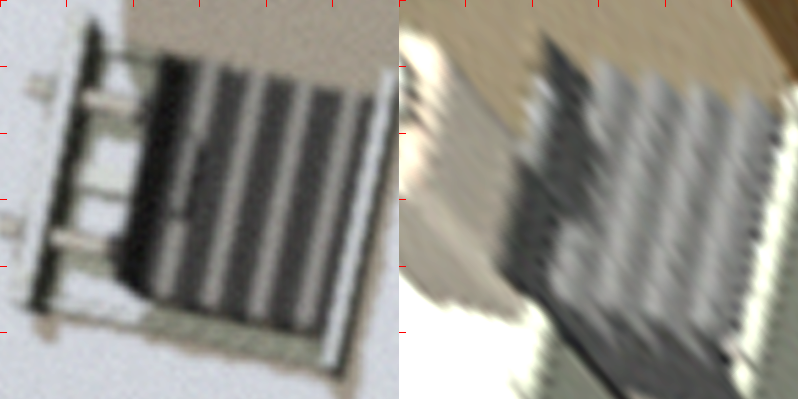

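View pics/r2.png

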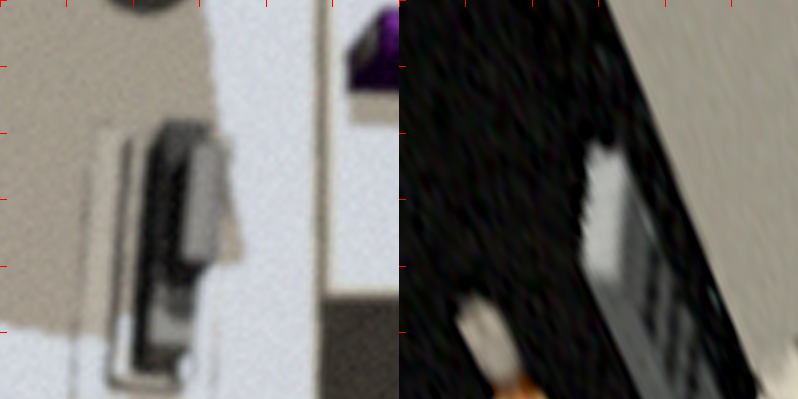

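```bash
python3 - <<'E'
from h import *
from scipy.signal import find_peaks
def w2(c,w,s,u,v): k=w*s/2-.5; return c[0]-(v-k)/s, c[1]-(u-k)/s
p=(430.016,87.585);s=4
for n in("top","scene"):
    g=cv2.cvtColor(rect(n,*p,86,150,s),cv2.COLOR_BGR2GRAY).astype(float)
    best=None
    for a in np.arange(-16,-7,.25):
        M=cv2.getRotationMatrix2D((299.5,299.5),-a,1)   # candidates of yaw: sharpest column profile
        r_=cv2.warpAffine(g,M,(600,600)); pr=r_[180:400,:][:,170:560].mean(0)
        if best is None or pr.std()>best[0]: best=(pr.std(),a)
    M=cv2.getRotationMatrix2D((299.5,299.5),-best[1],1); r_=cv2.warpAffine(g,M,(600,600))
    pr=cv2.GaussianBlur(r_[180:420].mean(0)[None],(0,0),4)[0]
    pk,_=find_peaks(pr,prominence=6); print(n,"yaw",best, "peaks mm", (pk/s).round(2), pr[pk].round())
    tr=[(x/s-74.9) for x in pk]; print(tr)
    np.save(n+"_rot.npy",r_)
q=(509.12,-164.487)
for n in("top","scene"):
    im=rect(n,*q,147,150,s); g=cv2.cvtColor(im,cv2.COLOR_BGR2GRAY); hsv=cv2.cvtColor(im,cv2.COLOR_BGR2HSV)
    c=g[int(305):int(315),int(295):int(312)]; m0=np.median(c); print(n,"rib grey",m0)
    m=(abs(g.astype(float)-m0)<(22 if n=="top" else 28)).astype(np.uint8)
    m=cv2.morphologyEx(m,cv2.MORPH_OPEN,np.ones((9,9)))
    N,L,S,_=cv2.connectedComponentsWithStats(m); i=L[310,303]
    cs,_=cv2.findContours((L==i).astype(np.uint8),0,2); rc=cv2.minAreaRect(cs[0])
    print(w2(q,150,s,*rc[0]),np.array(rc[1])/s,rc[2])
    # row edges of rib
    for v in range(230,400,20):
        print(v, [(x,int(g[v,x])) for x in range(262,352,8)])
E
```

```text
top yaw (np.float64(30.75875149201292), np.float64(-12.0)) peaks mm [  6.25  15.75  37.5   68.    86.75 104.75 122.75 135.   146.  ] [159. 162. 146.  97. 111. 112. 112. 148. 122.]
[np.float64(-68.65), np.float64(-59.150000000000006), np.float64(-37.400000000000006), np.float64(-6.900000000000006), np.float64(11.849999999999994), np.float64(29.849999999999994), np.float64(47.849999999999994), np.float64(60.099999999999994), np.float64(71.1)]
scene yaw (np.float64(24.03638601148485), np.float64(-14.0)) peaks mm [  5.    85.   103.   121.25 141.5 ] [164. 131. 131. 132. 205.]
[np.float64(-69.9), np.float64(10.099999999999994), np.float64(28.099999999999994), np.float64(46.349999999999994), np.float64(66.6)]
top rib grey 112.0
(509.12, -134.612) [149.75  90.  ] 90.0
230 [(262, 60), (270, 57), (278, 49), (286, 65), (294, 95), (302, 109), (310, 111), (318, 108), (326, 102), (334, 104), (342, 115), (350, 140)]
250 [(262, 40), (270, 26), (278, 33), (286, 69), (294, 100), (302, 109), (310, 111), (318, 111), (326, 102), (334, 100), (342, 126), (350, 151)]
270 [(262, 16), (270, 22), (278, 41), (
[... 1653 characters left out ...]
, (270, 11), (278, 73), (286, 119), (294, 135), (302, 143), (310, 143), (318, 139), (326, 129), (334, 106), (342, 79), (350, 59)]
330 [(262, 6), (270, 36), (278, 80), (286, 122), (294, 141), (302, 143), (310, 144), (318, 140), (326, 125), (334, 100), (342, 73), (350, 61)]
350 [(262, 14), (270, 7), (278, 98), (286, 143), (294, 144), (302, 142), (310, 142), (318, 136), (326, 118), (334, 92), (342, 68), (350, 61)]
370 [(262, 12), (270, 34), (278, 98), (286, 141), (294, 147), (302, 144), (310, 142), (318, 136), (326, 115), (334, 86), (342, 64), (350, 59)]
390 [(262, 17), (270, 39), (278, 87), (286, 129), (294, 141), (302, 140), (310, 139), (318, 132), (326, 113), (334, 84), (342, 61), (350, 60)]
```

```bash
cat > go.py <<'E'
import sys,numpy as np
from plant import r
from scipy.spatial.transform import Rotation as Ro
def where():
    s=r.state();w,x,y,z=s["ee_rot"];R=Ro.from_quat([x,y,z,w]).as_matrix()
    return s,R
def need(T,yaw):
    s,R=where();d=np.array(T)-s["tcp_pos"];n=R.T@d
    cy=np.degrees(np.arctan2(R[1,0],R[0,0]))
    print("t",round(s["t"],2),"tcp",s["tcp_pos"].round(1),"yaw",round(cy,2),"tilt",R[:,2].round(3),"F",s["wrist_force"].round(2),"w",round(s["gripper_width"],1),"gf",round(s["grasp_force"],1))
    print("tool mm",n.round(1),"share",(n/400).round(4),"yaw share",round((cy-yaw)/45,4))
if __name__=="__main__": a=[float(v) for v in sys.argv[1:]]; need(a[:3],a[3])
E
python3 -m jog '{"translation":[[0,0,0],[0,0,0],[0,0,0],[0,0,0],[0,0,0]],"yaw":[0.157,0.157,0.157,0.157,0],"jaw":[1,1,1,1,1]}'; python3 go.py 509 -166.3 188 -5
```

```text
t: 0.52
tcp_pos: [227.4, -527.8, 188.2]
ee_rot: [-0.0, 0.999, -0.044, -0.0]
wrist_force: [-0.0, 0.5, -1.0]
gripper_width: 91.4
grasp_force: 0.0
t 0.52 tcp [ 227.4 -527.8  188.2] yaw -5.07 tilt [-0.     0.001 -1.   ] F [-0.03  0.48 -0.96] w 91.4 gf 0.0
tool mm [ 248.6 -385.     0.4] share [ 0.6214 -0.9624  0.001 ] yaw share -0.0015
```

```bash
python3 -m jog '{"translation":[[0.04,-0.06,0],[0.052,-0.08,0],[0.052,-0.08,0],[0.052,-0.08,0],[0.052,-0.08,0],[0.052,-0.08,0],[0.052,-0.08,0],[0.052,-0.08,0]],"yaw":[0,0,0,0,0,0,0,0],"jaw":[1,1,1,1,1,1,1,1]}'
python3 -m jog '{"translation":[[0.052,-0.08,0],[0.052,-0.08,0],[0.052,-0.08,0],[0.04,-0.06,0],[0.02,-0.04,0],[0,0,0],[0,0,0]],"yaw":[0,0,0,0,0,0,0],"jaw":[1,1,1,1,1,1,1]}'; python3 go.py 509 -166.3 109 -5
```

```text
t: 1.18
tcp_pos: [410.6, -293.3, 188.6]
ee_rot: [-0.0, 0.999, -0.042, -0.0]
wrist_force: [0.7, 0.6, -0.2]
gripper_width: 91.3
grasp_force: 0.0
t: 1.77
tcp_pos: [507.7, -166.3, 188.3]
ee_rot: [0.0, 0.999, -0.041, -0.001]
wrist_force: [-0.0, -0.5, -0.0]
gripper_width: 91.0
grasp_force: 0.0
t 1.77 tcp [ 507.7 -166.3  188.3] yaw -4.69 tilt [-0.001 -0.    -1.   ] F [-0.04 -0.53 -0.01] w 91.0 gf 0.0
tool mm [ 1.3 -0.1 79.3] share [ 0.0033 -0.0003  0.1982] yaw share 0.0068
```

```bash
python3 -m jog '{"translation":[[0.003,0,0.04],[0,0,0.05],[0,0,0.05],[0,0,0.04],[0,0,0.018],[0,0,0],[0,0,0],[0,0,0]],"yaw":[0.007,0,0,0,0,0,0,0],"jaw":[0.6,0.4,0.4,0.4,0.4,0.3,0.3,0.3]}' 6
python3 -m jog '{"translation":[[0,0,0],[0,0,0],[0,0,0],[0,0,0],[0,0,0],[0,0,0],[0,0,0],[0,0,0]],"yaw":[0,0,0,0,0,0,0,0],"jaw":[0.1,0.1,0.1,0.1,0.1,0.1,0.1,0.1]}' 6;  python3 go.py 509 -166.3 109 -5
```

```text
t: 2.43
tcp_pos: [509.5, -167.8, 110.5]
ee_rot: [0.0, 0.999, -0.046, 0.001]
wrist_force: [0.5, 0.1, -0.4]
gripper_width: 40.7
grasp_force: 0.0
t: 3.1
tcp_pos: [509.2, -167.1, 109.9]
ee_rot: [0.0, 0.999, -0.046, 0.0]
wrist_force: [-0.9, 0.5, 3.6]
gripper_width: 14.1
grasp_force: 6.0
t 3.1 tcp [ 509.2 -167.1  109.9] yaw -5.27 tilt [ 0.001 -0.    -1.   ] F [-0.94  0.45  3.58] w 14.1 gf 6.0
tool mm [-0.3 -0.7  0.9] share [-0.0007 -0.0018  0.0022] yaw share -0.0059
```

```bash
python3 -m jog '{"translation":[[0,0,0],[0,0,0],[0,0,0],[0,0,-0.02],[0,0,-0.04],[0,0,-0.06],[0,0,-0.06],[0,0,-0.06]],"yaw":[0,0,0,0,0,0,0,0],"jaw":[0.1,0.1,0.1,0.1,0.1,0.1,0.1,0.1]}' 28
python3 -m jog '{"translation":[[0,0,-0.05],[0,0,-0.03],[0,0,0],[0,0,0]],"yaw":[0,0,0,0],"jaw":[0.1,0.1,0.1,0.1]}'; python3 go.py 438.9 100 235 -12
```

```text
t: 3.77
tcp_pos: [508.1, -166.9, 205.7]
ee_rot: [-0.0, 0.999, -0.046, -0.001]
wrist_force: [-0.7, 0.3, -2.9]
gripper_width: 13.9
grasp_force: 28.0
t: 4.1
tcp_pos: [508.6, -167.1, 237.1]
ee_rot: [0.0, 0.999, -0.046, -0.0]
wrist_force: [-0.1, 0.5, -3.0]
gripper_width: 13.8
grasp_force: 28.0
t 4.1 tcp [ 508.6 -167.1  237.1] yaw -5.27 tilt [-0. -0. -1.] F [-0.11  0.5  -3.04] w 13.8 gf 28.0
tool mm [ -94.  -259.5    2.1] share [-0.2349 -0.6489  0.0052] yaw share 0.1496
```

```bash
python3 -m jog '{"translation":[[0,0,0],[-0.02,-0.04,0],[-0.038,-0.077,0],[-0.038,-0.077,0],[-0.038,-0.077,0],[-0.038,-0.077,0],[-0.038,-0.077,0],[-0.038,-0.077,0]],"yaw":[0.149,0,0,0,0,0,0,0],"jaw":[0.1,0.1,0.1,0.1,0.1,0.1,0.1,0.1]}'
python3 -m jog '{"translation":[[-0.038,-0.077,0],[-0.02,-0.05,0],[0,0,0],[0,0,0],[0,0,0]],"yaw":[0,0,0,0,0],"jaw":[0.1,0.1,0.1,0.1,0.1]}'; python3 go.py 439.7 105.1 213 -12
python3 - <<'E'
from plant import r
import cv2,numpy as np
import h
for n in("scene","top"):
    c=r.camera(n); np.savez(n+"1.npz",**c); h.C[n]=c
p=(440,105)
I=[np.clip((i.astype(float)-5)*1.5,0,255).astype(np.uint8) for i in(h.rect("top",*p,228,130,3),h.rect("scene",*p,228,130,3))]
cv2.imwrite("pics/hover.png",np.hstack(I))
E
```

```text
t: 4.77
tcp_pos: [451.6, 51.2, 235.6]
ee_rot: [0.0, 0.995, -0.104, -0.002]
wrist_force: [-0.5, -0.7, -1.4]
gripper_width: 13.7
grasp_force: 28.0
t: 5.18
tcp_pos: [440.8, 103.9, 236.3]
ee_rot: [0.001, 0.995, -0.104, -0.001]
wrist_force: [-0.2, 0.6, -2.4]
gripper_width: 13.8
grasp_force: 28.0
t 5.18 tcp [440.8 103.9 236.3] yaw -11.96 tilt [-0.002 -0.001 -1.   ] F [-0.24  0.61 -2.37] w 13.8 gf 28.0
tool mm [-1.3 -1.  23.3] share [-0.0033 -0.0026  0.0582] yaw share 0.0009
```

View pics/hover.png

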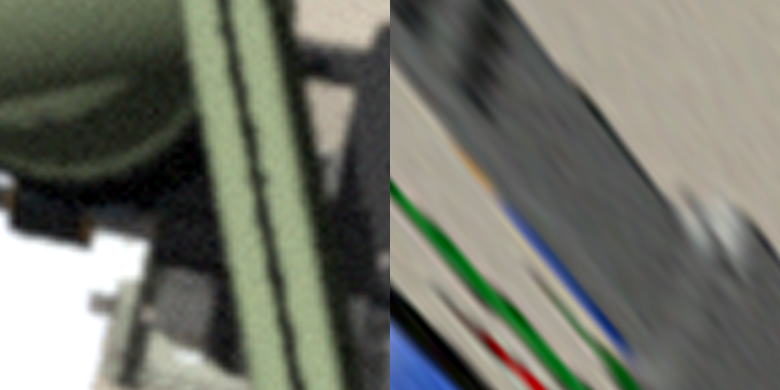

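The hover view shows the arm hiding the slot from the top camera (only the body corner is visible, at about (185,300)), so I'll use the scene view with projected check marks.

```bash
python3 - <<'E'
import cv2,numpy as np,h
c=dict(np.load("scene1.npz"));h.C["scene"]=c
a=np.radians(-12);X=np.array([np.cos(a),np.sin(a),0]);Y=np.array([-X[1],X[0],0])
o=np.array([440.8,103.9,132.4]);k=6;u0,v0=222,128
im=c["color"][v0:v0+98,u0:u0+112];im=np.clip((cv2.resize(im,None,fx=k,fy=k,interpolation=cv2.INTER_CUBIC).astype(float)-10)*1.5,0,255).astype(np.uint8)
def dot(P,col):
    q=((h.proj("scene",P)-[u0,v0]+.5)*k).astype(int);cv2.circle(im,tuple(q),3,col,-1)
for sx in(-45,45):
    for z in(16,80):
        for sy in (-9,9): dot(o+sx*X+sy*Y+np.array([0,0,z]),(0,0,255))
    for sy in(-2,2): dot(o+sx*X+sy*Y,(0,0,255))
t=np.array([437,92.4,6.])
for i in range(4):
    for sx in(-45,45):
        dot(t-18*i*Y+sx*X+[0,0,80],(0,255,0))
for sx in(-15,15): dot(t+sx*X+[0,0,92],(255,0,255))
for sx in(-58,58): dot(t-3*Y+sx*X-60*Y+[0,0,76],(255,255,0))
cv2.imwrite("pics/hover2.png",im)
E
```

```text
(no output)
```

View pics/hover2.png

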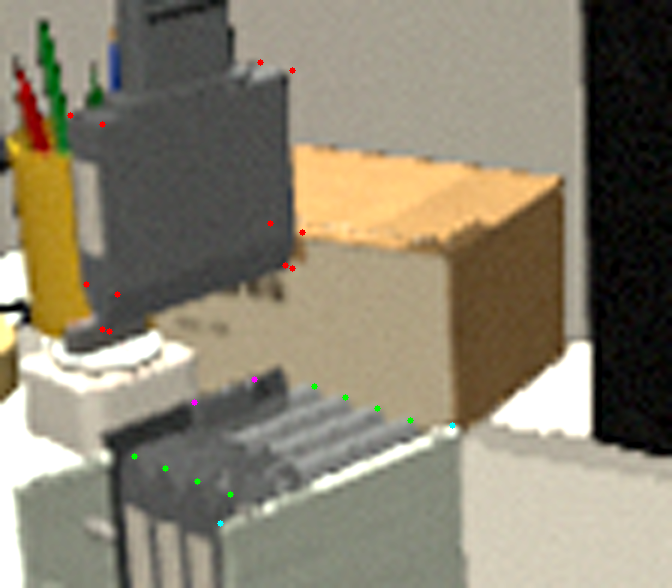

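The scene overlay shows the rack marks matching: wall corners at (220,523) and (452,425), and ridge ends near (314,386). The held cassette is within about 2 mm of its projected outline. I'll go down above the mouth between the tab cassette and the plate lip.

```bash
python3 -m jog '{"translation":[[0.001,0,0.015],[0,0,0.025],[0,0,0.025],[0,0,0.015],[0,0,0.01],[0,0,0],[0,0,0]],"yaw":[0,0,0,0,0,0,0],"jaw":[0.1,0.1,0.1,0.1,0.1,0.1,0.1]}'
python3 go.py 440.8 103.9 190 -12
```

```text
t: 5.87
tcp_pos: [441.8, 104.4, 201.2]
ee_rot: [0.0, 0.995, -0.104, -0.0]
wrist_force: [0.2, 0.0, -2.6]
gripper_width: 13.6
grasp_force: 28.0
t 5.87 tcp [441.8 104.4 201.2] yaw -11.98 tilt [-0. -0. -1.] F [ 0.16  0.01 -2.58] w 13.6 gf 28.0
tool mm [-0.8  0.6 11.2] share [-0.0021  0.0016  0.028 ] yaw share 0.0005
```

```bash
python3 -m jog '{"translation":[[0,0,0.005],[0,0,0.005],[0,0,0.005],[0,0,0]],"yaw":[0,0,0,0],"jaw":[0.1,0.1,0.1,0.1]}'
python3 go.py 440.8 103.9 184 -12
```

```text
t: 6.2
tcp_pos: [441.6, 104.4, 195.1]
ee_rot: [0.0, 0.995, -0.104, -0.0]
wrist_force: [-0.5, -0.3, -3.1]
gripper_width: 13.8
grasp_force: 28.0
t 6.2 tcp [441.6 104.4 195.1] yaw -11.97 tilt [-0. -0. -1.] F [-0.53 -0.28 -3.1 ] w 13.8 gf 28.0
tool mm [-0.6  0.6 11.1] share [-0.0016  0.0016  0.0278] yaw share 0.0007
```

```bash
python3 -m jog '{"translation":[[0,0,0.004],[0,0,0.004],[0,0,0.004],[0,0,0]],"yaw":[0,0,0,0],"jaw":[0.1,0.1,0.1,0.1]}'
python3 go.py 440.8 103.9 184 -12
```

```text
t: 6.53
tcp_pos: [441.5, 104.4, 190.3]
ee_rot: [0.0, 0.995, -0.104, -0.0]
wrist_force: [-0.8, 0.4, -2.3]
gripper_width: 13.7
grasp_force: 28.0
t 6.53 tcp [441.5 104.4 190.3] yaw -11.97 tilt [-0.001 -0.    -1.   ] F [-0.78  0.38 -2.28] w 13.7 gf 28.0
tool mm [-0.6  0.6  6.3] share [-0.0015  0.0015  0.0157] yaw share 0.0006
```

```bash
python3 -m jog '{"translation":[[0,0,0.004],[0,-0.001,0.004],[0,-0.001,0.004],[0,0,0]],"yaw":[0,0,0,0],"jaw":[0.1,0.1,0.1,0.1]}'
python3 go.py 440.8 103.9 180 -12
```

```text
t: 6.87
tcp_pos: [442.1, 104.7, 185.9]
ee_rot: [0.001, 0.995, -0.104, 0.0]
wrist_force: [-0.1, -1.9, 0.2]
gripper_width: 13.6
grasp_force: 28.0
t 6.87 tcp [442.1 104.7 185.9] yaw -11.97 tilt [ 0.001 -0.001 -1.   ] F [-0.12 -1.87  0.22] w 13.6 gf 28.0
tool mm [-1.1  1.1  5.9] share [-0.0028  0.0028  0.0148] yaw share 0.0008
```

```bash
python3 -m jog '{"translation":[[0,-0.0015,0.004],[0,-0.002,0.004],[0,-0.002,0.004],[0,0,0]],"yaw":[0,0,0,0],"jaw":[0.1,0.1,0.1,0.1]}'
python3 go.py 440.8 103.9 176 -12
```

```text
t: 7.2
tcp_pos: [442.2, 106.9, 180.6]
ee_rot: [0.001, 0.995, -0.104, -0.0]
wrist_force: [-0.8, -3.9, -0.6]
gripper_width: 13.8
grasp_force: 28.2
t 7.2 tcp [442.2 106.9 180.6] yaw -11.95 tilt [-0.001 -0.001 -1.   ] F [-0.81 -3.91 -0.56] w 13.8 gf 28.2
tool mm [-0.8  3.2  4.6] share [-0.0019  0.0081  0.0116] yaw share 0.0011
```

```bash
python3 -m jog '{"translation":[[0,-0.002,0.004],[0,-0.002,0.004],[0,-0.002,0.004],[0,0,0]],"yaw":[0,0,0,0],"jaw":[0.1,0.1,0.1,0.1]}'
python3 go.py 440.8 103.9 172 -12
```

```text
t: 7.53
tcp_pos: [442.6, 109.6, 175.7]
ee_rot: [0.0, 0.995, -0.104, -0.0]
wrist_force: [-0.1, -3.4, -1.0]
gripper_width: 14.0
grasp_force: 28.3
t 7.53 tcp [442.6 109.6 175.7] yaw -11.96 tilt [-0.001 -0.    -1.   ] F [-0.05 -3.36 -1.02] w 14.0 gf 28.3
tool mm [-0.6  6.   3.7] share [-0.0015  0.015   0.0093] yaw share 0.0008
```

```bash
python3 -m jog '{"translation":[[0,-0.0015,0.004],[0,-0.001,0.004],[0,-0.001,0.004],[0,0,0.004],[0,0,0]],"yaw":[0,0,0,0,0],"jaw":[0.1,0.1,0.1,0.1,0.1]}'
python3 go.py 440.8 103.9 168 -12
```

```text
t: 7.95
tcp_pos: [443.2, 111.2, 169.5]
ee_rot: [-0.0, 0.995, -0.104, -0.0]
wrist_force: [-0.2, -2.2, -1.3]
gripper_width: 13.7
grasp_force: 28.2
t 7.95 tcp [443.2 111.2 169.5] yaw -11.98 tilt [-0.  0. -1.] F [-0.24 -2.25 -1.27] w 13.7 gf 28.2
tool mm [-0.8  7.6  1.5] share [-0.002   0.0191  0.0039] yaw share 0.0004
```

```bash
python3 -m jog '{"translation":[[0,0,0.005],[0,0,0.005],[0,0,0.005],[0,0,0]],"yaw":[0,0,0,0],"jaw":[0.1,0.1,0.1,0.1]}'
python3 go.py 440.8 103.9 163 -12
```

```text
t: 8.28
tcp_pos: [443.4, 111.7, 163.5]
ee_rot: [-0.001, 0.995, -0.105, 0.0]
wrist_force: [0.1, -0.3, -1.6]
gripper_width: 13.8
grasp_force: 28.0
t 8.28 tcp [443.4 111.7 163.5] yaw -12.0 tilt [ 0.001  0.001 -1.   ] F [ 0.12 -0.29 -1.61] w 13.8 gf 28.0
tool mm [-0.9  8.2  0.5] share [-0.0023  0.0205  0.0013] yaw share 0.0
```

```bash
python3 -m jog '{"translation":[[0,0,0.005],[0,0,0.005],[0,0,0.005],[0,0,0.005],[0,0,0]],"yaw":[0,0,0,0,0],"jaw":[0.1,0.1,0.1,0.1,0.1]}'
python3 go.py 440.8 103.9 155 -12; python3 -c "
from plant import r;print(r.state()['torque'])"
```

```text
t: 8.7
tcp_pos: [443.0, 111.3, 155.1]
ee_rot: [-0.0, 0.995, -0.104, -0.0]
wrist_force: [-0.3, 0.6, -4.6]
gripper_width: 13.7
grasp_force: 28.0
t 8.7 tcp [443.  111.3 155.1] yaw -11.99 tilt [-0.001  0.    -1.   ] F [-0.28  0.58 -4.61] w 13.7 gf 28.0
tool mm [-0.6  7.7  0.1] share [-0.0015  0.0193  0.0003] yaw share 0.0003
[ 0.08531376 -0.18310738 -0.22178011]
```

```bash
python3 -m jog '{"translation":[[0,0,0.005],[0,0,0.005],[0,0,0.005],[0,0,0.005],[0,0,0]],"yaw":[0,0,0,0,0],"jaw":[0.1,0.1,0.1,0.1,0.1]}'
python3 go.py 440.8 103.9 147 -12; python3 -c "
from plant import r;print(r.state()['torque'])"
```

```text
t: 9.12
tcp_pos: [443.1, 111.1, 147.4]
ee_rot: [-0.0, 0.995, -0.104, -0.0]
wrist_force: [-0.1, 0.2, -4.0]
gripper_width: 13.5
grasp_force: 28.0
t 9.12 tcp [443.1 111.1 147.4] yaw -11.98 tilt [-0.  0. -1.] F [-0.12  0.2  -3.95] w 13.5 gf 28.0
tool mm [-0.8  7.5  0.4] share [-0.002   0.0188  0.0009] yaw share 0.0004
[ 0.26560368 -0.19417131 -0.16386886]
```

```bash
python3 -m jog '{"translation":[[0,0,0.005],[0,0,0.005],[0,0,0.005],[0,0,0.005],[0,0,0]],"yaw":[0,0,0,0,0],"jaw":[0.1,0.1,0.1,0.1,0.1]}'
python3 go.py 440.8 103.9 139 -12; python3 -c "
from plant import r;print(r.state()['torque'])"
```

```text
t: 9.53
tcp_pos: [443.1, 111.0, 139.4]
ee_rot: [0.0, 0.995, -0.104, -0.0]
wrist_force: [0.6, 0.4, -4.6]
gripper_width: 13.7
grasp_force: 28.0
t 9.53 tcp [443.1 111.  139.4] yaw -11.97 tilt [-0. -0. -1.] F [ 0.56  0.45 -4.62] w 13.7 gf 28.0
tool mm [-0.8  7.4  0.4] share [-0.0019  0.0186  0.0009] yaw share 0.0006
[ 0.14710452 -0.20403406 -0.27205215]
```

```bash
python3 -m jog '{"translation":[[0,0,0.005],[0,0,0.005],[0,0,0.005],[0,0,0.005],[0,0,0]],"yaw":[0,0,0,0,0],"jaw":[0.1,0.1,0.1,0.1,0.1]}'
python3 go.py 440.8 103.9 131 -12; python3 -c "
from plant import r;print(r.state()['torque'])"
```

```text
t: 9.95
tcp_pos: [443.0, 110.9, 131.3]
ee_rot: [0.0, 0.995, -0.104, -0.0]
wrist_force: [1.3, 0.8, -3.2]
gripper_width: 13.7
grasp_force: 28.0
t 9.95 tcp [443.  110.9 131.3] yaw -11.98 tilt [-0. -0. -1.] F [ 1.31  0.83 -3.2 ] w 13.7 gf 28.0
tool mm [-0.7  7.4  0.3] share [-0.0018  0.0184  0.0008] yaw share 0.0006
[ 0.16449851 -0.306829   -0.24292612]
```

```bash
python3 -m jog '{"translation":[[0,0,0.004],[0,0,0.004],[0,0,0],[0,0,0]],"yaw":[0.01,0.01,0,0],"jaw":[0.1,0.1,0.1,0.1]}'
python3 go.py 440.8 103.9 131 -12; python3 -c "
from plant import r;print(r.state()['torque'])"
```

```text
t: 10.28
tcp_pos: [443.2, 111.0, 128.3]
ee_rot: [0.0, 0.994, -0.112, -0.0]
wrist_force: [1.2, 0.5, -4.3]
gripper_width: 13.5
grasp_force: 28.0
t 10.28 tcp [443.2 111.  128.3] yaw -12.81 tilt [-0. -0. -1.] F [ 1.21  0.53 -4.26] w 13.5 gf 28.0
tool mm [-0.7  7.4 -2.7] share [-0.0018  0.0186 -0.0067] yaw share -0.018
[ 0.26563527 -0.1918222   0.46950247]
```

```bash
python3 -m jog '{"translation":[[0,0,0.004],[0,0,0.002],[0,0,0]],"yaw":[0,0,0],"jaw":[0.1,0.1,0.1]}'
python3 go.py 440.8 103.9 131 -12; python3 -c "
from plant import r;print(r.state()['torque'])"
```

```text
t: 10.53
tcp_pos: [443.1, 111.0, 126.1]
ee_rot: [0.0, 0.994, -0.112, -0.0]
wrist_force: [-0.4, 0.1, -2.1]
gripper_width: 13.7
grasp_force: 28.0
t 10.53 tcp [443.1 111.  126.1] yaw -12.85 tilt [-0. -0. -1.] F [-0.39  0.12 -2.09] w 13.7 gf 28.0
tool mm [-0.7  7.5 -4.9] share [-0.0017  0.0187 -0.0122] yaw share -0.0189
[ 0.25346192 -0.1144134   0.41348571]
```

```bash
python3 -m jog '{"translation":[[0,0,0.002],[0,0,0.002],[0,0,0]],"yaw":[-0.012,0,0],"jaw":[0.1,0.1,0.1]}'
python3 go.py 440.8 103.9 131 -12; python3 -c "
from plant import r;print(r.state()['torque'])"
```

```text
t: 10.78
tcp_pos: [443.1, 111.0, 124.5]
ee_rot: [0.0, 0.994, -0.108, -0.0]
wrist_force: [-0.2, 0.0, -0.6]
gripper_width: 13.6
grasp_force: 28.0
t 10.78 tcp [443.1 111.  124.5] yaw -12.35 tilt [-0. -0. -1.] F [-0.21  0.04 -0.59] w 13.6 gf 28.0
tool mm [-0.7  7.4 -6.5] share [-0.0017  0.0185 -0.0162] yaw share -0.0077
[0.14240662 0.02219212 0.15417752]
```

```bash
for i in 1 2 3; do python3 -m jog '{"translation":[[0,0,0.002],[0,0,0]],"yaw":[0,0],"jaw":[0.1,0.1]}' | egrep 'tcp|wrist' ; done
```

```text
tcp_pos: [443.2, 111.0, 123.9]
wrist_force: [-1.5, 0.2, -0.4]
tcp_pos: [443.5, 111.1, 123.8]
wrist_force: [-1.8, -0.9, 6.0]
tcp_pos: [443.8, 111.1, 123.8]
wrist_force: [-2.2, -0.7, 10.3]
```

```bash
python3 go.py 440.8 103.9 131 -12; python3 - <<'E'
from plant import r
import cv2,numpy as np,h
print(r.state()['torque'])
c=r.camera("scene");np.savez("scene2.npz",**c);h.C["scene"]=c
a=np.radians(-12.2);X=np.array([np.cos(a),np.sin(a),0]);Y=np.array([-X[1],X[0],0])
o=np.array([443.8,111.1,19.9]);k=7;u0,v0=218,150
im=c["color"][v0:v0+85,u0:u0+112];im=np.clip((cv2.resize(im,None,fx=k,fy=k,interpolation=cv2.INTER_CUBIC).astype(float)-10)*1.5,0,255).astype(np.uint8)
def dot(P,col):
    q=((h.proj("scene",P)-[u0,v0]+.5)*k).astype(int);cv2.circle(im,tuple(q),2,col,-1)
for sx in(-45,45):
    for sy in(-9,9): dot(o+sx*X+sy*Y+[0,0,80],(0,0,255))
t=np.array([437,92.4,6.])
for i in range(4):
    for sx in(-45,45): dot(t-18*i*Y+sx*X+[0,0,80],(0,255,0))
cv2.imwrite("pics/seat.png",im)
E
```

```text
t 11.28 tcp [443.8 111.1 123.8] yaw -12.34 tilt [ 0.002  0.    -1.   ] F [-2.24 -0.67 10.3 ] w 13.6 gf 28.0
tool mm [-1.3  7.6 -7.2] share [-0.0034  0.0191 -0.0181] yaw share -0.0075
[-0.06024378  0.64482895  0.14846748]
```

View pics/seat.png

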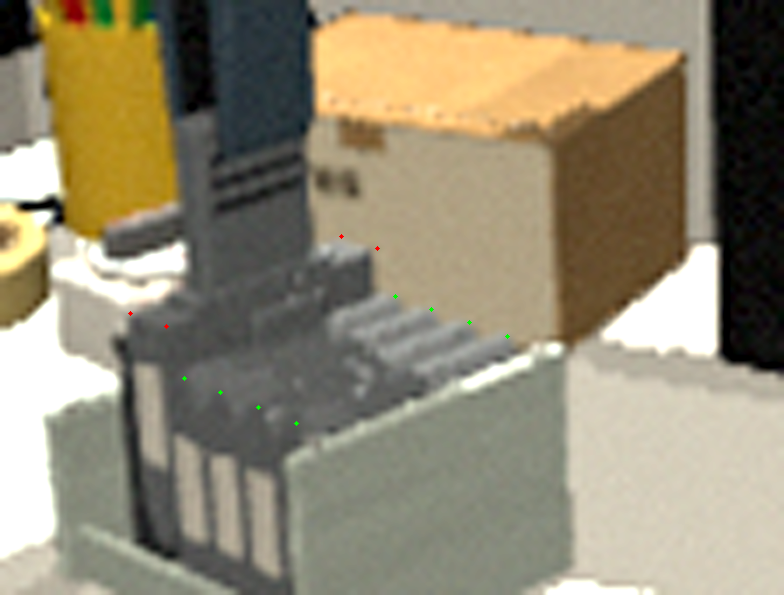

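The cassette is in the slot beside the tab cassette, with its top right end at (372,255) and the row standing upright. But contact came at nose z≈20, which is also the side-rail height, and there's a pitching moment. I'll lift slightly, shift +x and feel again to rule out the side rail.

```bash
python3 -m jog '{"translation":[[0,0,-0.005],[0,0,-0.005],[0.004,0,0],[0.004,0,0],[0,0,0],[0,0,0]],"yaw":[0,0,0,0,0,0],"jaw":[0.1,0.1,0.1,0.1,0.1,0.1]}'|egrep 'tcp|wrist'; python3 -c "
from plant import r;print(r.state()['torque'])"
for i in 1 2 3; do python3 -m jog '{"translation":[[0,0,0.002],[0,0,0]],"yaw":[0,0],"jaw":[0.1,0.1]}' | egrep 'tcp|wrist' ; done; python3 -c "
from plant import r;print(r.state()['torque'])"
```

```text
tcp_pos: [445.5, 110.3, 125.7]
wrist_force: [-1.6, 0.9, -2.1]
[0.2380102  0.62016641 0.19724497]
tcp_pos: [446.1, 110.2, 125.1]
wrist_force: [-2.4, -0.4, -3.4]
tcp_pos: [446.5, 110.2, 124.6]
wrist_force: [-0.8, -0.1, -1.8]
tcp_pos: [446.8, 110.3, 124.0]
wrist_force: [-1.1, -0.8, -0.7]
[-0.00917036  0.21253209  0.11430411]
```

```bash
for i in 1 2; do python3 -m jog '{"translation":[[0,0,0.002],[0,0,0]],"yaw":[0,0],"jaw":[0.1,0.1]}' | egrep 'tcp|wrist' ; done; python3 -c "
from plant import r;print(r.state()['torque'])"
```

```text
tcp_pos: [447.1, 110.4, 123.9]
wrist_force: [-0.5, -1.0, 4.4]
tcp_pos: [447.4, 110.4, 123.8]
wrist_force: [-1.8, -1.8, 9.2]
[-0.22332353  0.72926218  0.1187502 ]
```

```bash
python3 -m jog '{"translation":[[0,0,-0.005],[0,0,-0.004],[-0.006,0,0],[-0.006,0,0],[0,0,0],[0,0,0]],"yaw":[0,0,0,0,0,0],"jaw":[0.1,0.1,0.1,0.1,0.1,0.1]}'|egrep 'tcp|wrist'
for i in 1 2 3 ; do python3 -m jog '{"translation":[[0,0,0.002],[0,0,0]],"yaw":[0,0],"jaw":[0.1,0.1]}' | egrep 'tcp|wrist' ; done; python3 go.py 437 92.4 124 -12;python3 -c "
from plant import r;print(r.state()['torque'])"
```

```text
tcp_pos: [441.9, 111.4, 125.9]
wrist_force: [1.5, -1.3, -2.6]
tcp_pos: [441.5, 111.4, 125.0]
wrist_force: [0.6, -1.2, -1.5]
tcp_pos: [441.4, 111.4, 124.1]
wrist_force: [0.5, -0.9, -1.5]
tcp_pos: [441.6, 111.5, 123.9]
wrist_force: [-0.3, -1.6, 4.2]
t 13.67 tcp [441.6 111.5 123.9] yaw -12.34 tilt [ 0.  0. -1.] F [-0.28 -1.56  4.24] w 13.7 gf 28.0
tool mm [-0.4 19.6 -0.1] share [-0.0011  0.0491 -0.0002] yaw share -0.0075
[-0.14423221  0.21875324  0.2216243 ]
```

```bash
python3 -m jog '{"translation":[[0,0,0.002],[0,0,0.0012],[0,0,0]],"yaw":[0,0,0],"jaw":[0.1,0.1,0.1]}' | egrep 'tcp|wrist'
```

```text
tcp_pos: [442.0, 111.6, 123.8]
wrist_force: [-2.2, -1.5, 11.5]
```

```bash
python3 -m jog '{"translation":[[0,0,0.0004],[0,0,0],[0,0,0],[0,0,0]],"yaw":[0,0,0,0],"jaw":[0.1,0.1,0.1,0.1]}' | egrep 'tcp|wrist|grasp'; python3 -m jog '{"translation":[[0,0,0],[0,0,0],[0,0,0],[0,0,0],[0,0,0]],"yaw":[0,0,0,0,0],"jaw":[0.1,0.1,0.1,0.1,0.1]}' | egrep 'tcp|wrist|width';python3 -c "
from plant import r;print(r.state()['torque'])"
```

```text
tcp_pos: [442.0, 111.6, 123.8]
wrist_force: [-2.3, -2.7, 12.4]
grasp_force: 28.0
tcp_pos: [442.0, 111.6, 123.7]
wrist_force: [-2.8, -2.1, 12.2]
gripper_width: 13.6
[-0.26610281  0.72909843  0.17954386]
```

```bash
python3 -m jog '{"translation":[[0,0,-0.002],[0,0,-0.0015],[0,0,0],[0,0,0]],"yaw":[0,0,0,0],"jaw":[0.1,0.1,0.1,0.1]}' 12 | egrep 'tcp|wrist|grasp'; python3 -m jog '{"translation":[[0,0,0],[0,0,0],[0,0,0],[0,0,0],[0,0,0],[0,0,0],[0,0,0]],"yaw":[0,0,0,0,0,0,0],"jaw":[0.2,0.25,0.3,0.35,0.4,0.4,0.4]}' | egrep 'tcp|wrist|width'
```

```text
tcp_pos: [441.9, 111.4, 123.9]
wrist_force: [-1.3, -2.0, 6.0]
grasp_force: 12.0
tcp_pos: [441.6, 111.4, 123.3]
wrist_force: [0.0, 0.1, 0.3]
gripper_width: 36.0
```

```bash
python3 -m jog '{"translation":[[0,0,-0.01],[0,0,-0.03],[0,0,-0.05],[0,0,-0.06],[0,0,-0.06],[0,0,-0.06],[0,0,-0.03],[0,0,0]],"yaw":[0,0,0,0,0,0,0,0],"jaw":[0.4,0.4,0.4,0.4,0.4,0.4,0.4,0.4]}' | egrep 'tcp|wrist'
python3 -m jog '{"translation":[[0,0.04,0],[0,0.08,0],[0,0.08,0],[0,0.08,0],[0,0.08,0],[0,0.08,0],[0,0.04,0],[0,0,0]],"yaw":[0,0,0,0,0,0,0,0],"jaw":[0.4,0.4,0.4,0.4,0.4,0.4,0.4,0.4]}' | egrep 't:|tcp|wrist'
python3 - <<'E'
from plant import r
import cv2,numpy as np,h
for n in("scene","top"): h.C[n]=r.camera(n)
a=-12.2;A=np.radians(a);X=np.array([np.cos(A),np.sin(A)]);Y=np.array([-X[1],X[0]])
c=np.array([437,92.4])+18*Y; print("expected",c)
s=2
for n,z in(("top",161),("scene",161),("top",86),("top",100),("scene",86)):
    g=cv2.cvtColor(h.rect(n,*c,z,120,s),cv2.COLOR_BGR2GRAY)
    g=cv2.warpAffine(g,cv2.getRotationMatrix2D((119.5,119.5),-a,1),(240,240))  # right=-Y, up=+X, centre=c
    print(n,z,"across (right=-y) at 4mm, mid rows:",g[100:140].mean(0)[40:200:8].astype(int)); print("  along, mid cols (top=+x):",g[:,112:128].mean(1)[20:220:8].astype(int))
E
```

```text
tcp_pos: [443.5, 111.8, 246.7]
wrist_force: [1.5, 0.8, 0.2]
t: 16.92
tcp_pos: [399.3, -78.5, 242.4]
ee_rot: [0.001, 0.994, -0.109, -0.001]
wrist_force: [-1.1, 0.3, -0.2]
expected [440.80384634 109.9934861 ]
top 161 across (right=-y) at 4mm, mid rows: [167 164 164 159 171 164  58  58  78 110 125 114  42  20  40  40  93  87
  58  62]
  along, mid cols (top=+x): [133 134 135 133 107  83  79  89 118 121 121 121 122 123 122 123 123 121
  84  43  65  67  79  82  82]
scene 161 across (right=-y) at 4mm, mid rows: [ 98  96  95  93 100 114 122 125 130 132 135 130 110  80  61  63  74  82
  85  95]
  along, mid cols (top=+x): [153 153 152 151 150 151 152 147 141 137 135 136 138 130 129 135 132 130
 126 105  96 100 101 104 103]
top 86 across (right=-y) at 4mm, mid rows: [173 177 151  53  69  87 106 125 122  68  18  31  35  54 105  65  56  62
  88 125]
  along, mid cols (top=+x): [134 131 128 128 122 103  64  37  31  34  28  32  30  31  33  31  31  30
  57  68  78 122 130 123  80]
top 100 across (right=-y) at 4mm, mid rows: [174 171 177 108  47  85  86 122 125 103  33  21  39  37  88  91  52  61
  71 119]
  along, mid cols (top=+x): [135 132 129 131 129 113  80  55  48  49  46  46  46  48  48  47  47  33
  45  72  75 118 129 127  88]
scene 86 across (right=-y) at 4mm, mid rows: [ 89  76  77  72  65  61  62  63  74  83  75  61  61  61  60  74  91 103
 121 125]
  along, mid cols (top=+x): [85 60 62 59 64 90 89 90 96 90 88 89 84 65 61 58 62 60 61 60 62 62 62 63
 73]
```

The top view at rib height puts the filed cassette within about 1 mm of its expected place, upright and in line. The gripper is clear, so I'm handing in.

```bash
python3 -c "
from plant import r;print(r.job_done())"
```

```text
the job is handed in; nothing more can be done
None
```

I filed the wedge-footed cassette between the tab cassette and the sprung plate, pressed it onto the rail (about 14 mm above the rack floor) with about 15 N for 0.75 s, released it within about 1 mm of its expected place, and handed in at about 17 s; no verdict was shown.

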